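# Weigh the hemmed-in specimen and put its neighbours back

## Robot

A 6-joint arm with a two-finger parallel gripper is mounted at the origin on a cart in front of the work surface, level with it; the furniture and walls round the work are solid. World frame = base frame: x ahead of the robot, y to its left, z up, the work surface at z = 0. Lengths are in m, angles in degrees, forces in N, time in s.
With the tool pointing down it reaches from about 0.35 to 0.875 m from the base axis. Payload 4.2 kg.
Tool frame: the origin (TCP) lies midway between the tips of the shut fingers; the grasp point (between the pads) lies 19 mm behind it; z points along the fingers, y is the line along which they close (so a half turn about z gives the same grasp; the last joint's range is limited). The gripper opens to 87 mm and grips with 3 to 60 N. Pads are 19 mm wide; open, the fingers measure 117 mm over their backs; the gripper's body (75 mm by 190 mm) begins 51 mm behind the grasp point.
Start: joints at [-55.543, 22.042, 0.453, 0, -68.411, -14.817], TCP at [0.21, -0.589, 0.223] pointing down, gripper open.
Joint ranges: [-179.83, 179.83], [-69.29, 118.12], [-61.27, 80.66], [-181.25, 117.63], [-171.15, -9.14], [-177.46, 177.46]. Speed limits (degrees/s): [159.86, 159.86, 180, 180, 180, 180].

## Interface

Orientations are given as [roll, pitch, yaw] about the fixed x, y, z axes, in that order (R = Rz(yaw) Ry(pitch) Rx(roll)).
In Python, from workcell import env gives the robot as it stands. Calls block until the motion is done:
- env.goto(position, orientation): joint-space move of the TCP to a pose.
- env.move_straight(position, rotation=None, rate=0.15, force_limit=None): straight line of the TCP; rotation=None keeps the orientation; rate is the mean speed in m/s. With force_limit (N) it stops when the force on the tool has changed by that much, and returns True; else False.
- env.set_joints(angles): joint-space move.
- env.gripper_to(opening, grasp_force=None): opening from 0.0 (shut) to 1.0 (fully open); grasp_force is the grip in N (None keeps the last); returns when the fingers have stopped.
- env.dwell(seconds).
- env.inverse_kinematics(position, orientation): joint angles nearest the present ones, or None.
- env.read_state(): the state.
- env.grab_frame(name): name is "scene" or "side" or "wrist"; returns a dict with "image" (384x512x3 uint8, blue, green, red), "fx", "fy", "cx", "cy" (pixels), "D" ([k1, k2, p1, p2, k3] as OpenCV has them; the pictures are not rectified), "position" and "orientation" of the camera in the world. Camera axes: x right, y up, looking along -z (the intrinsics and any distortion apply to the point x, -y, -z); pixel columns grow to the right and rows downward; lengths in m; the calibration is good to about 2 mm. A picture is of the moment at which its call begins. There is no depth.
A pose or a line that the arm cannot do raises env.Unreachable and nothing moves.
- env.close_job(): hands the job in; it is judged then, once.
Trained networks look in a picture, given as the dict that the camera call returned (one of the last four; its "shot" number tells which), for a name from the list of things; names that differ only in an ending like _2 or _b are one class to them, and where a whole thing is asked for, a point or a joint stands for the part that bears it (a point fixed in the world has none). Each returns a list of dicts, best first, with "score" (0 to 1); they miss things now and then, are a little off and sometimes report something else, mostly with a low value. They report only what shows in the picture. A call takes as long as a camera call.
- env.search_frame(picture, thing): "xyz" ([x, y, z] in m, in world coordinates, good to about 4 mm: the middle of the surface that is visible of it).
- env.trace(picture, thing): "mask" (384x512 bool, what is visible of it).
The state is a dict: "clock": time; "joint_positions": joint angles; "qvel": joint speeds; "joint_torque": joint torques, N m; "position": TCP position; "tool_rot": TCP orientation; "force": force on the tool from outside, world axes, zero at the start; "wrist_torque": the same for the moment, N m; "opening": opening from 0.0 (shut) to 1.0 (fully open); "finger_force": force on a finger pad.
Only numpy, scipy, OpenCV 4.12 (cv2) and the standard library are available. Lean on these libraries where they do the work, as an engineer would, in place of code of your own. Each camera call takes 0.05 s, during which the arm holds its last target. There are 200 camera calls.

## Task

Weigh the small clear specimen box that stands in the middle of the wooden stand: first take the brown bottle and the stoppered glass vial that hem it in out of the stand and park both in the shallow side tray, then set the specimen box upright in the middle of the balance's round black plate and leave it there. After that put the bottle and the vial back upright in the stand, each exactly in the place it came from. Keep everything upright and leave the dish and the card tray alone.

Things in the scene. Friction and masses are not known exactly. Their poses are not given: they have to be found in the camera images.
- brown_bottle: small brown bottle with a white cap, loose, about 60 g, 32 mm in diameter, 70 mm tall (plain round body up to 45 mm). It starts upright at one end of the stand; which end varies. Origin: centre of the underside, z up.
- glass_vial: squat clear glass vial with a grey stopper, loose, about 50 g, glass body 36 mm in diameter and 39 mm tall (grip it there, best 15 to 32 mm up), 55 mm tall with its stopper. It starts upright at the other end of the stand. Origin: centre of the underside, z up.
- specimen: clear closed specimen box with a grey stone in it, loose, about 35 g, 29 (own x) x 30 (own y) x 26 mm tall, in the middle of the stand, axes within 3 degrees of the stand's. Cheeks of the stand bar its +x and -x faces, so grip its +y and -y faces, where bottle and vial stand only about 12 mm away. Origin: centre of the underside, z up.
- stand: fixed flat pine stand, 70 mm (own x) x 150 mm (own y). Floor 8 mm above the worktop; rim 5 mm wide all round, top at 12 mm. Places at y = -44, 0, +44 mm, the end ones with grey felt discs; things start within 2.5 mm of them. Two guard cheeks beside the middle place at x = +-22.5 mm, 8 mm thick, 22 mm long along y, tops 42 mm above the worktop. Origin: centre of the underside, z up.
- side_tray: fixed empty shallow wooden tray, 90 mm (own x) x 150 mm (own y), 14 mm high, walls 5 mm, inner floor 5 mm above the worktop. The bottle and vial fit side by side along y, at y = +35 and -35 mm. Origin: centre of the underside, z up.
- balance_plate (a point): centre of the top of the round black weighing plate, 100 mm in diameter, 30 mm above the worktop, on a fixed flat light-coloured balance 187 mm (x) x 141 mm (y) whose housing lies 24 mm above the worktop round the plate; z up, the balance's front is towards -x and the plate lies toward its back. The plate does not sink.
- petri_dish: bystander: clear round dish with grains, loose, 60 mm in diameter, 13 mm high, behind the work. Leave it alone. Origin: centre of the underside, z up.
- card_tray: bystander: open white card tray with small crystals, loose, 48 x 50 x 20 mm, behind the work. Leave it alone. Origin: centre of the underside, z up.

How it is judged:
By the outcome, as a careful person would: the job done as asked, in the order asked, and still so for the second after the job is handed in, with the robot touching nothing.
It also fails if it takes over 122 s, if anything falls off the work surface, if the arm or the gripper's body presses on something with over 40 N, if the wrist force passes 120 N, or if a joint passes its speed limit or range.

## Working session

There is one attempt and no reset: what is moved stays moved. The work goes in short steps, each a Python script; the robot and the scene stay as the last script left them, time stands still between calls to the robot, and variables do not carry over. Pictures are saved under pics/ and viewed, at most 14 in all, crops included, and the job is handed in when it is done.

```bash
ls; mkdir -p pics; python3 - <<'E'
from workcell import env
import cv2, numpy as np
fs={n:env.grab_frame(n) for n in("scene","side")}
ims=[]
for n,f in fs.items():
    cv2.imwrite(f"pics/{n}0.png",f["image"]); print(n,f["fx"],f["fy"],f["cx"],f["cy"],f["D"],f["position"],f["orientation"])
    for t in ["brown_bottle","glass_vial","specimen","stand","side_tray","balance_plate","petri_dish","card_tray"]:
        try:
            r=env.search_frame(f,t); print(n,t,[(np.round(d["xyz"],4).tolist(),round(d["score"],2)) for d in r[:2]])
        except Exception as e: print(n,t,repr(e))
print(env.read_state())
E
```

```text
pics
workcell.py
scene 375.43971906012257 375.43971906012257 257.6381721776837 198.36707691724763 [-0.00682357  0.          0.          0.          0.        ] [-0.01497036 -0.50013107  0.41294827] [ 65.36022898  -0.61434686 -48.29556664]
scene brown_bottle []
scene glass_vial [([0.4912, 0.2137, 0.0345], 0.73)]
scene specimen [([0.4949, 0.2661, 0.0291], 0.5)]
scene stand [([0.483, 0.2448, 0.0097], 0.65), ([0.6724, 0.0256, 0.0104], 0.51)]
scene side_tray [([0.4682, 0.0553, 0.0026], 0.56), ([0.4791, 0.245, 0.0084], 0.23)]
scene balance_plate [([0.4453, -0.2302, 0.0244], 0.75), ([0.674, 0.1904, 0.0066], 0.17)]
scene petri_dish [([0.675, 0.1882, 0.0084], 0.65), ([0.4808, 0.2398, 0.0091], 0.35)]
scene card_tray [([0.6774, 0.0282, 0.0112], 0.61)]
side 394.51382730206626 394.51382730206626 249.40380472320655 182.90333189339168 [-0.017677  0.        0.        0.        0.      ] [0.02480863 0.92922738 0.54191826] [ 6.51083262e+01 -1.36814065e-01 -1.48919367e+02]
side brown_bottle [([0.4927, 0.2327, 0.0397], 0.41)]
side glass_vial [([0.4948, 0.2306, 0.0369], 0.63)]
side specimen [([0.504, 0.2
[... 333 characters left out ...]
 0.48)]
{'clock': 0.9, 'joint_positions': array([-5.55413307e+01,  2.20418359e+01,  4.53396175e-01, -3.10655807e-04,
       -6.84123264e+01, -1.48152494e+01]), 'qvel': array([ 0.03943064,  0.05875217, -0.04574283, -0.05095562, -0.02100219,
       -0.01603213]), 'joint_torque': array([-4.46172089e-04, -3.90454531e+01,  1.87619090e+01,  4.22423378e+00,
        1.55265850e-02, -2.06025209e-05]), 'position': array([ 0.21010644, -0.58860312,  0.22255289]), 'tool_rot': array([ 1.79999185e+02,  8.33601284e-05, -1.60356694e+02]), 'force': array([-0.26507061,  0.48400616,  0.45030216]), 'wrist_torque': array([ 0.06004395, -0.04567998,  0.0345071 ]), 'finger_force': 0.0, 'opening': 1.0001754747383564}
```

View pics/scene0.png

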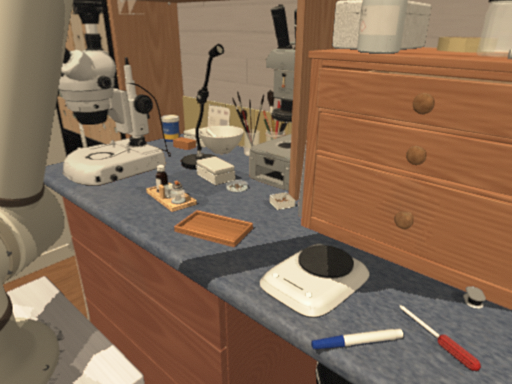

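View pics/side0.png

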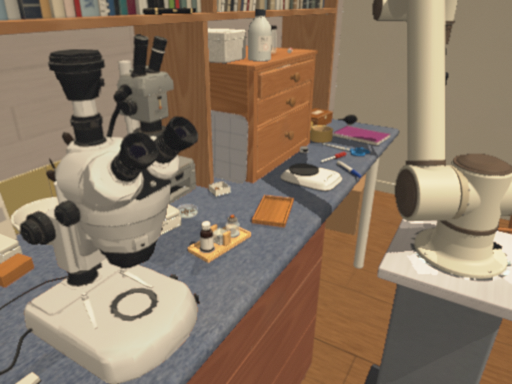

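```bash
cat > h.py <<'E'
from workcell import env
import cv2, numpy as np
from scipy.spatial.transform import Rotation as R
def ray(f,uv):
    K=np.array([[f["fx"],0,f["cx"]],[0,f["fy"],f["cy"]],[0,0,1]])
    p=cv2.undistortPoints(np.array(uv,float).reshape(-1,1,2),K,np.array(f["D"],float)).reshape(-1,2)
    d=np.c_[p[:,0],-p[:,1],-np.ones(len(p))]
    return np.array(f["position"]),R.from_euler("xyz",f["orientation"],degrees=True).apply(d)
def onplane(f,uv,z):
    c,d=ray(f,uv); return c+d*((z-c[2])/d[:,2])[:,None]
def proj(f,P):
    q=R.from_euler("xyz",f["orientation"],degrees=True).inv().apply(np.atleast_2d(P)-f["position"])
    n=np.c_[q[:,0]/-q[:,2],-q[:,1]/-q[:,2],np.ones(len(q))]
    K=np.array([[f["fx"],0,f["cx"]],[0,f["fy"],f["cy"]],[0,0,1]])
    return cv2.projectPoints(n,np.zeros(3),np.zeros(3),K,np.array(f["D"],float))[0].reshape(-1,2)
def tri(obs):  # [(frame,uv)]
    A=np.zeros((3,3));b=np.zeros(3)
    for f,uv in obs:
        c,d=ray(f,uv); d=d[0]/np.linalg.norm(d[0]); M=np.eye(3)-np.outer(d,d); A+=M;b+=M@c
    return np.linalg.solve(A,b)
E
python3 - <<'E'
from h import *
import pickle
for y in(0,180): print(y,[env.inverse_kinematics(p,[180,0,y]) for p in([.47,.24,.3],[.47,.06,.3])])
fs=[]
for i,(p) in enumerate([[.44,.05,.32],[.44,.20,.32],[.44,.26,.30]]):
    q=env.inverse_kinematics(p,[180,0,180]); q0=env.inverse_kinematics(p,[180,0,0])
    env.goto(p,[180,0,180] if abs(q[5])<abs(q0[5]) else [180,0,0]); f=env.grab_frame("wrist"); fs.append(f)
    print(f["position"],f["orientation"],env.read_state()["position"],env.read_state()["clock"])
    cv2.imwrite(f"pics/w{i}.png",f["image"])
pickle.dump(fs,open("w.pkl","wb"))
E
```

```text
0 [array([ 4.46768006e+01,  9.78184028e+00, -5.45109652e+00,  2.54444375e-14,
       -7.47670632e+01,  4.53231994e+01]), array([ 2.69852091e+01,  4.15856293e+00, -1.20233706e+01,  2.54444375e-14,
       -7.38180665e+01,  6.30147909e+01])]
180 [array([ 4.46768006e+01,  9.78184028e+00, -5.45109652e+00, -2.54444375e-14,
       -7.47670632e+01, -1.34676801e+02]), array([ 2.69852091e+01,  4.15856293e+00, -1.20233706e+01, -2.54444375e-14,
       -7.38180665e+01, -1.16985209e+02])]
[0.52031318 0.04912497 0.48237528] [-1.67432547e+01 -3.23997445e-03 -9.00773082e+01] [0.44013667 0.04950872 0.31986435] 3.3833
[0.52022432 0.20004748 0.4821756 ] [-1.67604707e+01 -3.19203805e-02 -8.99775547e+01] [0.44004577 0.19964437 0.31986575] 4.0833
[0.52038582 0.25946812 0.46184673] [-1.67810372e+01 -6.54428240e-02 -9.00353289e+01] [0.44027108 0.25924426 0.3000433 ] 4.4917
```

View pics/w0.png

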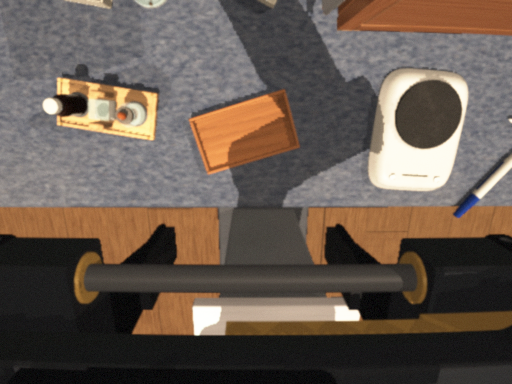

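View pics/w2.png

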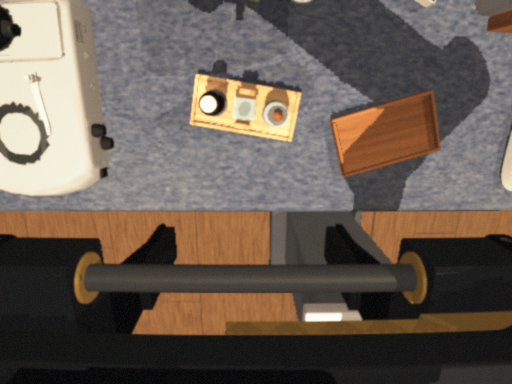

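```bash
python3 - <<'E'
from h import *
import pickle
fs=[]
for i,p in enumerate([[.40,.19,.2],[.40,.29,.2]]):
    env.goto(p,[180,0,0]); env.dwell(.3); f=env.grab_frame("wrist")
    f["tr"]={}
    for t in ["brown_bottle","glass_vial","specimen","stand"]:
        r=env.trace(f,t); r2=env.search_frame(f,t)
        print(i,t,[(round(d["score"],2),d["mask"].sum(),np.argwhere(d["mask"]).mean(0).round(1)) for d in r[:2]],[(np.round(d["xyz"],4),round(d["score"],2)) for d in r2[:2]])
        if r: f["tr"][t]=r[0]["mask"]
    fs.append(f)
print(env.read_state()["clock"])
pickle.dump(fs,open("c.pkl","wb"))
a=[cv2.resize(f["image"][:230],None,fx=1.56,fy=1.56,interpolation=cv2.INTER_CUBIC)[:300] for f in fs]
print(a[0].shape); cv2.imwrite("pics/c.png",np.vstack(a))
E
```

```text
0 brown_bottle [(0.93, np.int64(1411), array([ 64.7, 128.9])), (0.23, np.int64(1001), array([ 79.8, 218. ]))] [(array([0.5119, 0.2984, 0.0565]), 0.73)]
0 glass_vial [(0.82, np.int64(1097), array([ 79.8, 218.3]))] [(array([0.4994, 0.2188, 0.0499]), 0.83)]
0 specimen [(0.65, np.int64(1004), array([ 72.7, 176.6]))] [(array([0.5046, 0.2656, 0.0314]), 0.72), (array([0.5032, 0.263 , 0.0067]), 0.22)]
0 stand [(0.75, np.int64(6231), array([ 73.6, 183.6]))] [(array([0.5042, 0.261 , 0.0062]), 0.74)]
1 brown_bottle [(0.83, np.int64(951), array([ 62.2, 227.9]))] [(array([0.5119, 0.3059, 0.0677]), 0.83)]
1 glass_vial [(0.61, np.int64(1098), array([ 79.4, 312.4]))] [(array([0.4982, 0.2234, 0.0427]), 0.63)]
1 specimen [(0.68, np.int64(860), array([ 71.2, 271.5]))] []
1 stand [(0.65, np.int64(6230), array([ 72.1, 267.7])), (0.32, np.int64(958), array([ 62.2, 228. ]))] [(array([0.5051, 0.2745, 0.0099]), 0.86), (array([0.5107, 0.3056, 0.0672]), 0.68)]
7.05
(300, 799, 3)
```

View pics/c.png

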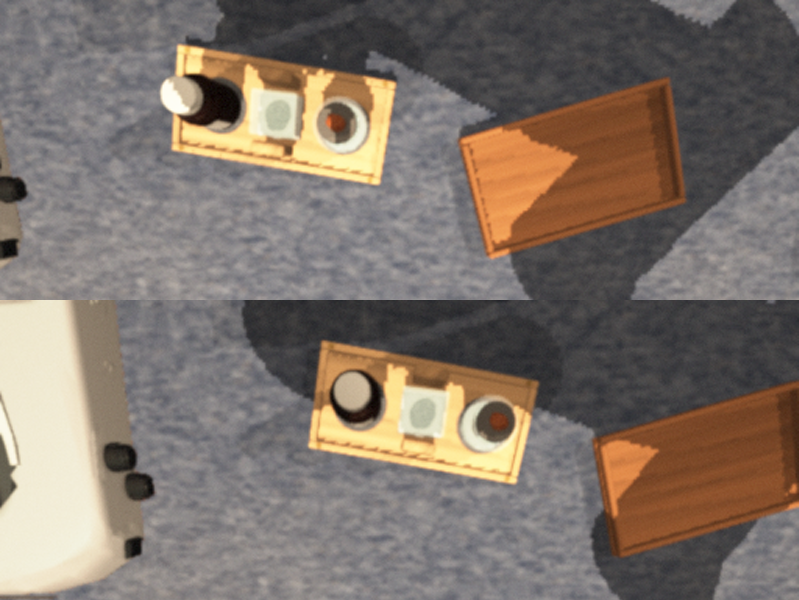

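```bash
python3 - <<'E'
from h import *
import pickle
from scipy.optimize import least_squares
fs=pickle.load(open("c.pkl","rb")); ws=pickle.load(open("w.pkl","rb"))
S=lambda L,dy=0:(np.array(L,float)-[0,dy]+.5)/1.56-.5
st=[S([(179,46),(396,82),(379,184),(173,151)]),S([(322,342),(538,382),(516,483),(309,448)],300)]
tr=S([(460,142),(668,80),(685,201),(491,257)])
def fit(obs,lx,ly,z0,freez):
    m=np.array([[lx,ly],[lx,-ly],[-lx,-ly],[-lx,ly]])/2
    def P(p):
        c,s=np.cos(p[2]),np.sin(p[2]); return np.c_[m@np.array([[c,s],[-s,c]])+p[:2],np.full(4,p[3] if freez else z0)]
    r=least_squares(lambda p:np.concatenate([(proj(f,P(p))-uv).ravel() for f,uv in obs]),[.49,.2,0,z0][:4 if freez else 3])
    return r.x[:2],np.degrees(r.x[2]),r.x[3:],np.sqrt(np.mean(r.fun**2))
print("stand both",fit(list(zip(fs,st)),.07,.15,.012,True))
for i in(0,1): print("stand",i,fit([(fs[i],st[i])],.07,.15,.012,False))
for k in range(4): print("corner",k,tri([(fs[i],st[i][k]) for i in(0,1)]))
print("tray",fit([(fs[0],tr)],.09,.15,.014,False), fit([(ws[0],np.array([(190,117),(284,91),(298,147),(208,172)],float)[[0,1,2,3]])],.09,.15,.014,False))
print("cap",tri([(fs[0],S([(181,94)])),(fs[1],S([(352,387)],300))]))
print("stopper",tri([(fs[0],S([(338,123)])),(fs[1],S([(497,421)],300))]))
print("spec mask",tri([(f,[np.argwhere(f["tr"]["specimen"]).mean(0)[::-1]]) for f in fs]))
print("vial mask",tri([(f,[np.argwhere(f["tr"]["glass_vial"]).mean(0)[::-1]]) for f in fs]))
f=ws[0]; g=f["image"].max(2)<60; n,l,s,c=cv2.connectedComponentsWithStats(g[:200].astype(np.uint8))
for i in range(1,n):
    if s[i,4]>1500: print("plate",s[i],c[i],onplane(f,[c[i]],.03))
print("plate",env.trace and None)
E
```

```text
stand both (array([0.50781606, 0.26680075]), np.float64(-9.431853837299059), array([0.00983646]), np.float64(0.23033922869416937))
stand 0 (array([0.50758971, 0.26641566]), np.float64(-9.409710524349482), array([], dtype=float64), np.float64(0.40608485238322956))
stand 1 (array([0.50762362, 0.26684948]), np.float64(-9.4400907036734), array([], dtype=float64), np.float64(0.4362115959210541))
corner 0 [0.55460327 0.33489444 0.00991521]
corner 1 [0.53004696 0.18687261 0.00849803]
corner 2 [0.46147687 0.19889532 0.01302701]
corner 3 [0.48550003 0.34654031 0.0104166 ]
tray (array([0.47043284, 0.05789847]), np.float64(16.924506027849024), array([], dtype=float64), np.float64(1.431934826012322)) (array([0.47185611, 0.05750512]), np.float64(15.397523370960956), array([], dtype=float64), np.float64(1.515599658229123))
cap [0.5168231  0.31045064 0.07341105]
stopper [0.5008136  0.2230679  0.05149221]
spec mask [0.5083912  0.26683849 0.02765495]
vial mask [0.50091802 0.22390132 0.02616941]
plate None
```

```bash
cat >> h.py <<'E'
SC=np.array([.5078,.2668]); SY=-9.43; TC=np.array([.4712,.0577]); TY=16.0
BOT=np.array([.5168,.3105]); VIA=np.array([.5009,.2233]); HI=.17
def loc(c,yaw,p): a=np.radians(yaw); return c+np.array([[np.cos(a),-np.sin(a)],[np.sin(a),np.cos(a)]])@np.array(p)
TB=loc(TC,TY,[0,.035]); TV=loc(TC,TY,[0,-.035])
def st(m=""):
    s=env.read_state(); print(m,round(s["clock"],1),s["position"].round(4),"open",round(s["opening"]*87,1),"ff",round(s["finger_force"],1),"F",s["force"].round(1))
def pick(xy,yaw,z,op=1.0,force=15):
    o=[180,0,yaw]
    env.gripper_to(op); env.goto([*xy,HI],o); 
    h=env.move_straight([*xy,z],rate=.12,force_limit=8)
    if h: st("HIT on descent"); raise SystemExit
    env.gripper_to(0.0,force); st("gripped"); env.move_straight([*xy,HI],rate=.15); st("lifted")
def place(xy,yaw,z,op):
    o=[180,0,yaw]
    env.goto([*xy,HI],o); env.move_straight([*xy,z+.015],rate=.15)
    h=env.move_straight([*xy,z],rate=.03,force_limit=4); st("placed hit=%s"%h)
    env.gripper_to(op); env.move_straight([*xy,HI],rate=.15); st("released")
E
python3 - <<'E'
from h import *
pick(BOT,90+SY,.022)
f=env.grab_frame("side"); cv2.imwrite("pics/b1.png",f["image"])
place(TB,90+TY,.0195,.5)
pick(VIA,90+SY,.017)
place(TV,90+TY,.0145,.5)
E
```

```text
gripped 11.0 [0.5167 0.3105 0.0219] open 30.1 ff 15.0 F [ 0.1 -0.2  0.3]
lifted 12.1 [0.5162 0.31   0.1689] open 30.0 ff 15.0 F [-0.   0.5 -1.2]
placed hit=False 14.8 [0.4616 0.0913 0.0194] open 30.0 ff 15.0 F [ 0.1 -0.4  0.3]
released 16.5 [0.4609 0.0911 0.1691] open 43.7 ff 0.0 F [-0.2  0.1  0.5]
gripped 20.5 [0.5008 0.2233 0.017 ] open 35.1 ff 15.0 F [ 0.1  0.6 -0.6]
lifted 21.6 [0.5003 0.2229 0.169 ] open 34.6 ff 15.0 F [-0.7 -0.  -1.7]
placed hit=True 24.1 [0.4804 0.0239 0.0139] open 34.9 ff 15.0 F [-0.6  0.1  4.8]
released 25.8 [0.4801 0.0239 0.1691] open 43.2 ff 0.0 F [-0.1  0.  -0.9]
```

```bash
python3 - <<'E'
from h import *
import pickle
fs=[]
for p in([.40,-.18,.25],[.40,-.06,.25]):
    env.goto(p,[180,0,0]); env.dwell(.2); f=env.grab_frame("wrist"); fs.append(f)
    r=env.trace(f,"balance_plate")
    for d in env.search_frame(f,"balance_plate")[:1]: print("net",d["xyz"],d["score"])
    g=(f["image"].max(2)<50)[:190].astype(np.uint8); n,l,s,c=cv2.connectedComponentsWithStats(g)
    for i in range(1,n):
        if s[i,4]>1000:
            k=cv2.findContours((l==i).astype(np.uint8),0,1)[0][0]; e=cv2.fitEllipse(k); print("blob",s[i],e,onplane(f,[e[0]],.03))
            f.setdefault("e",[]).append(e[0])
env.gripper_to(1.0)
for p in([.41,.20,.18],[.41,.26,.18]):
    env.goto(p,[180,0,0]); env.dwell(.2); f=env.grab_frame("wrist"); fs.append(f)
    for t in("specimen","stand"):
        for d in env.trace(f,t)[:1]: f[t]=d["mask"]; m=np.argwhere(d["mask"]).mean(0)[::-1]; print(t,d["score"],m)
pickle.dump(fs,open("d.pkl","wb")); st()
a=[cv2.resize(f["image"][:192],None,fx=1.56,fy=1.56,interpolation=cv2.INTER_CUBIC) for f in (fs[1],fs[2])]
cv2.imwrite("pics/d.png",np.vstack(a))
a=[cv2.resize(f["image"][10:130,60:360],None,fx=2.6,fy=2.6,interpolation=cv2.INTER_CUBIC)[:299] for f in fs[2:]]
cv2.imwrite("pics/e.png",np.vstack(a))
E
```

```text
net [0.4783, -0.2113, 0.0257] 0.97
net [0.4734, 0.0558, 0.007] 0.68
specimen 0.64 [179.79219512  81.00878049]
stand 0.64 [184.16449704  80.99806347]
stand 0.78 [241.41464989  79.95719049]
 31.4 [0.41   0.2594 0.1801] open 87.1 ff 0.0 F [0.3 0.3 0.2]
```

View pics/d.png

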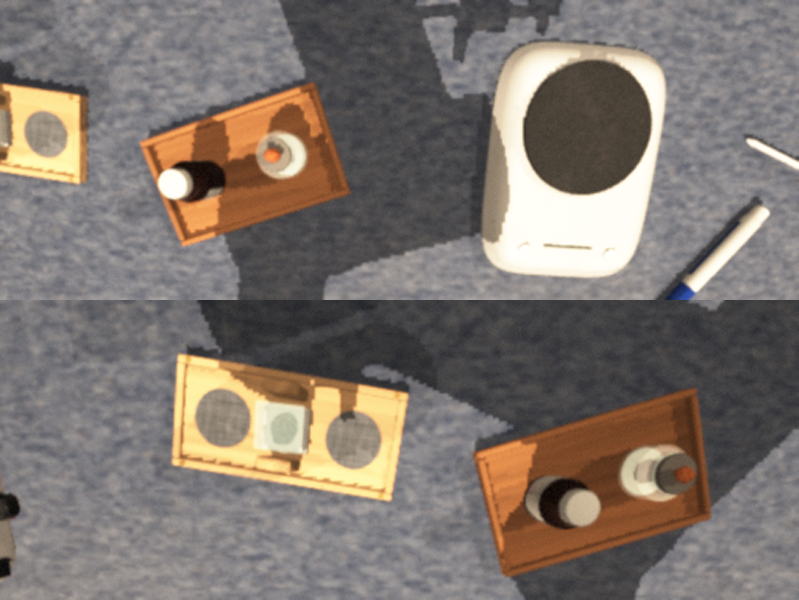

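View pics/e.png

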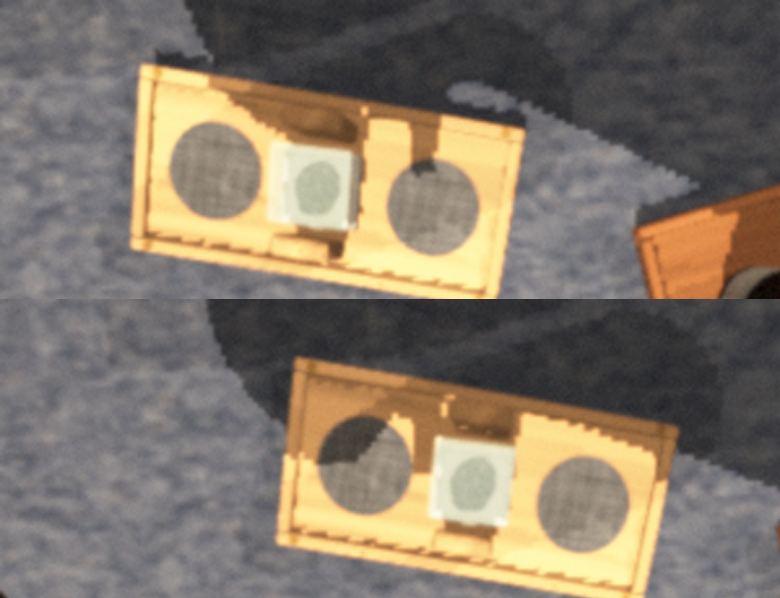

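```bash
python3 - <<'E'
from h import *
import pickle
fs=pickle.load(open("d.pkl","rb"))
E=lambda L,dy=0:(np.array(L,float)-[0,dy]+.5)/2.6-.5+[60,10]
a=E([(277,145),(357,148),(350,231),(269,223)]); b=E([(440,437),(516,442),(508,525),(430,517)],299)
T=np.array([tri([(fs[2],[p]),(fs[3],[q])]) for p,q in zip(a,b)]); print("spec top",T.round(4),T.mean(0))
for f,x in((fs[2],a),(fs[3],b)): print("on plane .034",onplane(f,x,.034).mean(0))
d=E([(215,170),(433,207)]); e=E([(366,464),(583,504)],299)
for p,q in zip(d,e): print("felt",tri([(fs[2],[p]),(fs[3],[q])]),onplane(fs[2],[p],.008),onplane(fs[3],[q],.008))
for k,(f,dx) in enumerate(((fs[0],0),(fs[1],0))):
    im=f["image"][:192]; m=((im.max(2)<75)&(im.max(2).astype(int)-im.min(2)<18)).astype(np.uint8)
    m=cv2.morphologyEx(m,cv2.MORPH_OPEN,np.ones((5,5)))
    n,l,s,c=cv2.connectedComponentsWithStats(m)
    for i in range(1,n):
        if s[i,4]>1500: print(k,"blob",s[i],c[i],onplane(f,[c[i]],.03))
p=(np.array([587.5,127])+.5)/1.56-.5; print("plate clicked",p,onplane(fs[1],[p],.03))
for px in((524,127),(651,127),(587,60),(587,194)): print(onplane(fs[1],[(np.array(px)+.5)/1.56-.5],.03))
for n in("BOT","VIA"): print(n,globals()[n])
for y in(.044,0,-.044): print(loc(SC,SY,[0,y]))
E
```

```text
spec top [[0.5232 0.2788 0.032 ]
 [0.5226 0.2509 0.0226]
 [0.4923 0.2539 0.0288]
 [0.4953 0.2828 0.0355]] [0.50835043 0.26658366 0.02974977]
on plane .034 [0.50758194 0.26585213 0.034     ]
on plane .034 [0.50843423 0.26668242 0.034     ]
felt [0.51596281 0.30929666 0.01192234] [[0.51606175 0.31060131 0.008     ]] [[0.51647398 0.30990106 0.008     ]]
felt [0.50105345 0.2236015  0.00880677] [[0.50106645 0.22366206 0.008     ]] [[0.50109272 0.22351645 0.008     ]]
plate clicked [376.42307692  81.23076923] [[ 0.50195322 -0.21201001  0.03      ]]
[[ 0.5014396  -0.16297058  0.03      ]]
[[ 0.50272658 -0.26185689  0.03      ]]
[[ 0.54945773 -0.20694595  0.03      ]]
[[ 0.45140693 -0.21693824  0.03      ]]
BOT [0.5168 0.3105]
VIA [0.5009 0.2233]
[0.51500907 0.31020541]
[0.5078 0.2668]
[0.50059093 0.22339459]
```

```bash
python3 - <<'E'
from h import *
env.goto([.508,.2666,HI],[180,0,-7])
pick(np.array([.508,.2666]),-7,.011,.62,12)
place(np.array([.5005,-.212]),0,.0335,.62)
env.goto([.40,-.18,.25],[180,0,0]); env.dwell(.2); f=env.grab_frame("wrist")
for t in("specimen","balance_plate"):
    for d in env.trace(f,t)[:1]: m=np.argwhere(d["mask"]); print(t,d["score"],m.mean(0),m.min(0),m.max(0))
a=cv2.resize(f["image"][:150,150:406],None,fx=3,fy=3,interpolation=cv2.INTER_CUBIC); cv2.imwrite("pics/p.png",a)
import pickle; pickle.dump(f,open("p.pkl","wb"))
E
```

```text
gripped 35.0 [0.5081 0.2667 0.0112] open 30.3 ff 12.0 F [-0.8 -0.4  0.9]
lifted 36.2 [0.5074 0.2662 0.1689] open 29.5 ff 12.0 F [-0.5  0.1 -0.2]
placed hit=True 39.5 [ 0.5    -0.2119  0.0329] open 29.8 ff 12.0 F [-0.1  0.5  3.4]
released 41.3 [ 0.4998 -0.2118  0.169 ] open 54.0 ff 0.0 F [ 0.2 -0.4 -0.2]
specimen 0.72 [ 80.71188811 278.80699301] [ 68 265] [ 94 292]
balance_plate 0.78 [100.92676869 274.27278829] [ 25 219] [177 333]
```

View pics/p.png

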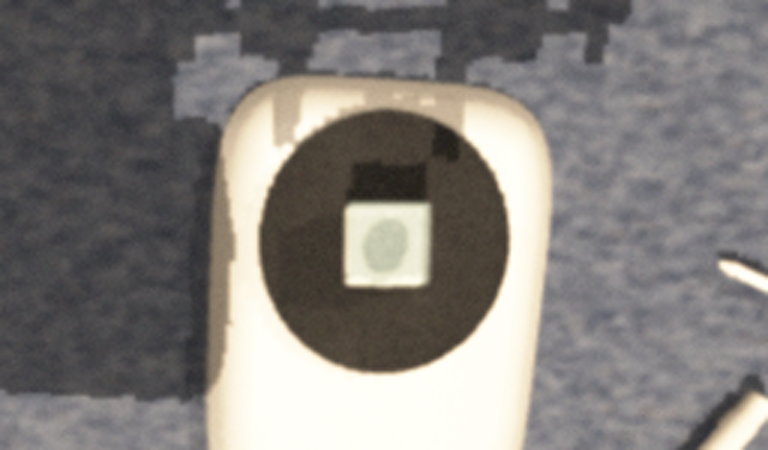

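```bash
python3 - <<'E'
from h import *
env.gripper_to(.5)
pick(TV,90+TY,.0142,.5)
place(VIA,90+SY,.0172,.8)
pick(TB,90+TY,.019,.5)
place(BOT,90+SY,.0222,.8)
env.goto([.40,.22,.2],[180,0,0]); env.dwell(.3); f=env.grab_frame("wrist"); st()
a=cv2.resize(f["image"][:150,60:360],None,fx=2.6,fy=2.6,interpolation=cv2.INTER_CUBIC); cv2.imwrite("pics/r.png",a)
E
```

```text
gripped 46.0 [0.4811 0.0242 0.0147] open 34.8 ff 15.0 F [-0.7  0.5  3.1]
lifted 47.2 [0.4801 0.0239 0.169 ] open 34.6 ff 15.0 F [-0.9 -0.3 -1.2]
placed hit=True 49.6 [0.5006 0.2232 0.0176] open 34.6 ff 15.0 F [-0.8 -0.4  4.5]
released 51.6 [0.5003 0.2229 0.169 ] open 70.0 ff 0.0 F [-0.7  0.4 -0.8]
gripped 54.9 [0.4618 0.0915 0.0194] open 30.3 ff 15.0 F [-0.5 -0.   2.7]
lifted 56.0 [0.4608 0.091  0.169 ] open 30.3 ff 15.0 F [ 0.3 -0.2 -0.3]
placed hit=True 58.5 [0.5165 0.3103 0.0224] open 30.5 ff 15.0 F [ 0.2 -0.7  4.6]
released 60.5 [0.5162 0.3101 0.1689] open 69.4 ff 0.0 F [-0.3 -0.9  0.4]
 62.2 [0.4001 0.2201 0.1999] open 69.6 ff 0.0 F [-0.4  0.3  0.3]
```

View pics/r.png

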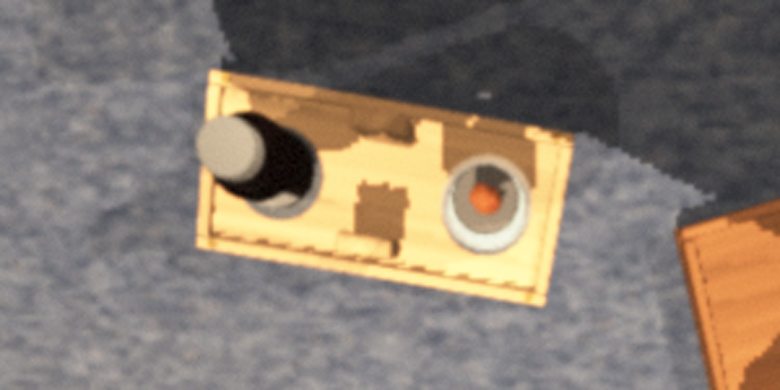

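```bash
python3 - <<'E'
from h import *
import pickle
c=pickle.load(open("c.pkl","rb"))
outs=[]
for i,p in enumerate([[.40,.19,.2],[.40,.29,.2]]):
    env.goto(p,[180,0,0]); env.dwell(.3); f=env.grab_frame("wrist")
    # register via whole upper picture, then local shift of each object
    for t in("brown_bottle","glass_vial"):
        for d in env.trace(f,t)[:1]: 
            if t in c[i]["tr"]: print(i,t,np.argwhere(d["mask"]).mean(0).round(1),np.argwhere(c[i]["tr"][t]).mean(0).round(1))
    x0=85 if i==0 else 180
    outs.append(np.hstack([cv2.resize(g["image"][15:130,x0:x0+180],None,fx=2.2,fy=2.2,interpolation=cv2.INTER_CUBIC) for g in(c[i],f)]))
st(); cv2.imwrite("pics/cmp.png",np.vstack(outs))
E
```

```text
0 brown_bottle [ 61.2 128.6] [ 64.7 128.9]
0 glass_vial [ 77.7 217.7] [ 79.8 218.3]
1 brown_bottle [ 60.3 228.8] [ 62.2 227.9]
1 glass_vial [ 77.8 313.3] [ 79.4 312.4]
 63.8 [0.4001 0.2896 0.2002] open 69.4 ff 0.0 F [ 0.1 -0.2  0.5]
```

View pics/cmp.png

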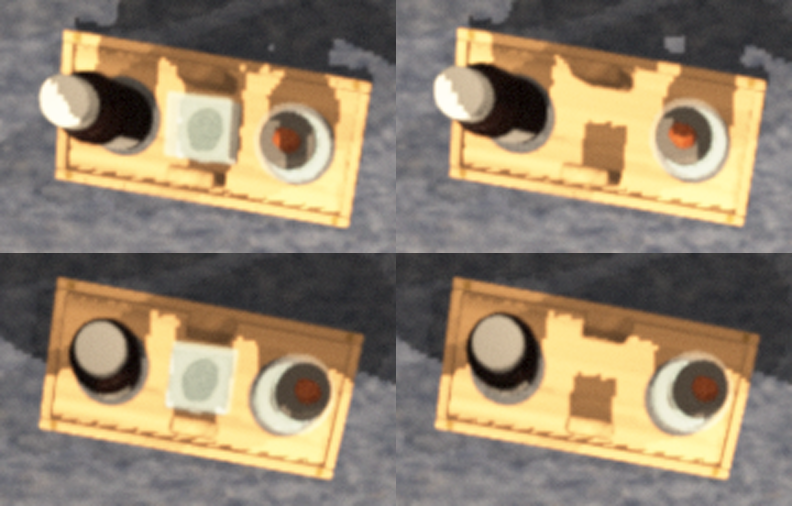

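```bash
python3 - <<'E'
import cv2,numpy as np
im=cv2.imread("pics/cmp.png",0)
def sh(y0,y1,x0,x1):
    t=im[y0:y1,x0:x1]; m=12; s=im[max(0,y0-m):y1+m,396+x0-m:396+x1+m]
    r=cv2.matchTemplate(s,t,cv2.TM_CCOEFF_NORMED); _,v,_,l=cv2.minMaxLoc(r); oy=min(m,y0)
    return ((l[0]-m)/2.2,(l[1]-oy)/2.2,round(v,2))
for n,b in dict(standBL0=(150,215,45,130),standBR0=(165,235,300,375),cap0=(65,135,30,105),vial0=(100,190,250,340),standBL1=(390,450,30,120),standBR1=(440,490,270,350),cap1=(312,385,65,140),vial1=(350,440,245,335)).items(): print(n,sh(*b))
E
```

```text
standBL0 (-0.9090909090909091, -0.9090909090909091, 1.0)
standBR0 (-0.45454545454545453, -0.9090909090909091, 0.99)
cap0 (-0.45454545454545453, -3.1818181818181817, 0.98)
vial0 (0.0, -2.2727272727272725, 0.93)
standBL1 (0.0, 0.0, 0.98)
standBR1 (0.0, 0.0, 1.0)
cap1 (0.45454545454545453, -2.2727272727272725, 0.99)
vial1 (0.45454545454545453, -0.9090909090909091, 0.99)
```

```bash
python3 - <<'E'
from h import *
import pickle
for xy,z,d in((BOT,.0222,[-.0024,.0004]),(VIA,.0175,[-.0012,.0004])):
    env.gripper_to(.8); env.goto([*xy,HI],[180,0,90+SY])
    if env.move_straight([*xy,z],rate=.12,force_limit=8): st("HIT"); raise SystemExit
    env.gripper_to(0.0,15); n=xy+d
    env.move_straight([*xy,z+.012],rate=.05); env.move_straight([*n,z+.012],rate=.02)
    h=env.move_straight([*n,z-.0002],rate=.02,force_limit=4); st("placed %s"%h)
    env.gripper_to(.8); env.move_straight([*n,HI],rate=.15)
c=pickle.load(open("c.pkl","rb")); outs=[]
for i,p in enumerate([[.40,.19,.2],[.40,.29,.2]]):
    env.goto(p,[180,0,0]); env.dwell(.3); f=env.grab_frame("wrist"); x0=85 if i==0 else 180
    outs.append(np.hstack([cv2.resize(g["image"][15:130,x0:x0+180],None,fx=2.2,fy=2.2,interpolation=cv2.INTER_CUBIC) for g in(c[i],f)]))
st(); out=np.vstack(outs); cv2.imwrite("pics/cmp2.png",out); im=cv2.cvtColor(out,cv2.COLOR_BGR2GRAY)
def sh(y0,y1,x0,x1):
    t=im[y0:y1,x0:x1]; m=12; s=im[max(0,y0-m):y1+m,396+x0-m:396+x1+m]
    r=cv2.matchTemplate(s,t,cv2.TM_CCOEFF_NORMED); _,v,_,l=cv2.minMaxLoc(r)
    return ((l[0]-m)/2.2,(l[1]-min(m,y0))/2.2,round(v,2))
for n,b in dict(standBL0=(150,215,45,130),standBR0=(165,235,300,375),cap0=(65,135,30,105),vial0=(100,190,250,340),standBL1=(390,450,30,120),standBR1=(440,490,270,350),cap1=(312,385,65,140),vial1=(350,440,245,335)).items(): print(n,sh(*b))
E
```

```text
placed True 68.8 [0.5142 0.3106 0.0222] open 30.3 ff 15.0 F [-1.   0.3  4. ]
placed True 74.9 [0.4995 0.2235 0.0175] open 34.4 ff 15.0 F [-0.1 -0.1  3.8]
 79.5 [0.4001 0.2893 0.2002] open 69.3 ff 0.0 F [ 0.2 -0.2  0.3]
standBL0 (-1.3636363636363635, -0.9090909090909091, 1.0)
standBR0 (-0.9090909090909091, -0.9090909090909091, 1.0)
cap0 (-1.3636363636363635, -0.9090909090909091, 0.99)
vial0 (-0.45454545454545453, -0.9090909090909091, 0.92)
standBL1 (0.0, 0.0, 0.99)
standBR1 (0.0, 0.0, 1.0)
cap1 (0.45454545454545453, 0.45454545454545453, 1.0)
vial1 (0.0, 0.0, 0.99)
```

View pics/cmp2.png

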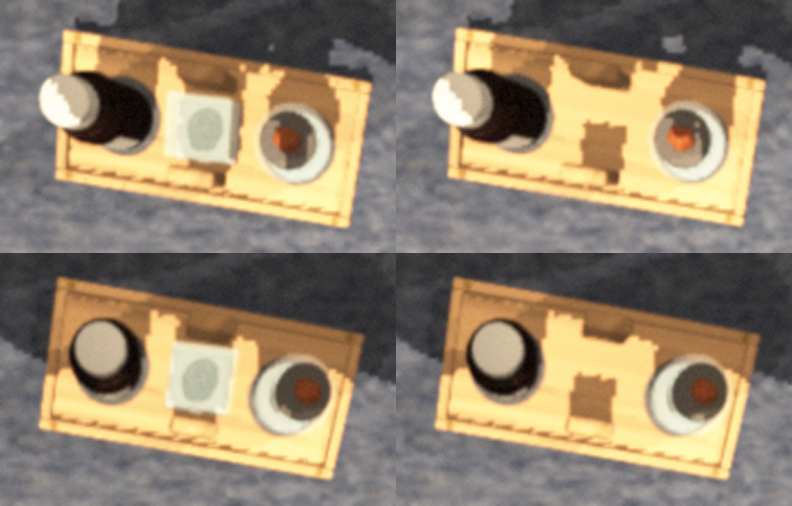

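The before/after views match. The bottle cap is at about (70,100) and (100,348) in the left and right halves, and the vial at about (296,142) and (290,393). Both stand upright within about 0.5 mm of where they started, and the arm is clear.

```bash
python3 -c "
from workcell import env
print(env.close_job())"
```

```text
the job is handed in; nothing more can be done
None
```

I set the specimen box upright near the middle of the balance plate (within about 2 mm), put the bottle and vial back upright within about 0.5 mm of where they started, and handed the job in at about 80 s.

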